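# Ring the lost keys

## Robot

A 7-joint arm with a two-finger parallel gripper is mounted at the origin on the work surface. World frame = base frame: x ahead of the robot, y to its left, z up, the work surface at z = 0. Lengths are in m, angles in rad, forces in N, time in s.
With the tool pointing down it reaches from about 0.4 to 0.875 m from the base axis. Payload 19.3 kg.
Tool frame: the origin (TCP) lies where the fingers leave the gripper's body, on its centre line; the fingertips stand bot.tip_reach ahead of it and the grasp point (between the pads) lies 54 mm ahead of it (bot.tip_reach is the distance from the TCP to the fingertips, in m); z points along the fingers, y is the line along which they close (so a half turn about z gives the same grasp; the last joint's range is limited). The gripper opens to 85 mm and grips with 20 to 120 N. Pads are 22 mm wide; open, the fingers measure 114 mm over their backs; the gripper's body (76 mm by 85 mm) begins 54 mm behind the grasp point. The pads swing forward as they close: fully open they stand 13 mm farther back than shut.
Start: joints at [-1.249, 0.521, -0.036, 1.599, 0.021, 1.021, -0.113], TCP at [0.239, 0.578, 0.304] pointing down, gripper open.
Joint ranges: [-2.91, 2.91], [-0.3, 2.13], [-1.5, 1.42], [0.17, 2.43], [-1.26, 4.41], [0.16, 1.93], [-2.52, 2.52]. Speed limits (rad/s): [1.89, 1.89, 2.39, 2.39, 3.01, 3.01, 3.01].

## Interface

Orientations are given as [roll, pitch, yaw] about the fixed x, y, z axes, in that order (R = Rz(yaw) Ry(pitch) Rx(roll)).
In Python, from workcell import bot gives the robot as it stands. The module is installed in compiled form; this text tells all that it offers.
- The arm moves only by the shell command python3 -m jog 'ROWS' [FORCE]. ROWS is JSON, a list that holds one entry, the list of rows, each a list of 7 numbers: the shift along the tool's x, y, z in mm, then the turn, a rotation vector about the tool's x, y, z in rad, then the opening, from 0 (shut) to 1 (fully open). In form: [[[tx, ty, tz, wx, wy, wz, fingers], ...]]. A call has 1 to 5 rows; each row shifts and turns the commanded pose from where the row before left it, along the tool's axes as they then stand; what a row does not reach is not made up. A row lasts 1/10 s, in which the tool goes at most 50 mm and 8.59 degrees, less where a joint would pass 70% of its speed; a pose out of reach is approached as far as the arm can. A call is refused whole if a number of a shift passes 50 or a number of a turn 0.15, either way. A call with a gripper value outside its range is refused whole. The fingers move at their own pace and stop on an object; FORCE is the grip in N (left out, the last holds). Time passes only in rows, so rows that do not move let the fingers close. It gives the time, the measured TCP pose, the force, the opening and the grip force at its end, in the units of the state.
- bot.observe(): the state, without advancing time (a new reading comes with each control period).
- bot.grab_frame(name): name is "side" or "top"; returns a dict with "img" (384x512x3 uint8, red, green, blue), "intrinsics" (3x3 intrinsics, pixels), "k1" (the pictures are not rectified: a ray, as slopes to the right and down, at radius r is drawn at 1 + k1 r^2 times it, then the intrinsics apply), "R" (3x3) and "t" (3): a world point X has camera coordinates R X + t. Camera axes: x right, y down, z forward; pixel columns grow to the right and rows downward; lengths in m; the calibration is good to about 2 mm. A picture is of the moment at which its call begins. There is no depth.
- bot.job_done(): hands the job in; it is judged then, once.
Trained networks look in a picture, given as the dict that the camera call returned (one of the last four; its "shot" number tells which), for a name from the list of things; names that differ only in an ending like _2 or _b are one class to them, and where a whole thing is asked for, a point or a joint stands for the part that bears it (a point fixed in the world has none). Each returns a list of dicts, best first, with "conf" (0 to 1); they miss things now and then, are a little off and sometimes report something else, mostly with a low value. They report only what shows in the picture. A call takes as long as a camera call. They do not tell look-alikes from the thing itself.
- bot.trace(query, picture): "region" (384x512 bool, what is visible of it).
- bot.spot_point(query, picture): "xyz" ([x, y, z] in m, in world coordinates, good to about 4 mm: a listed point, or the origin of a listed thing).
The state is a dict: "clock": time; "qpos": joint angles; "qd": joint speeds; "joint_efforts": joint torques, N m; "position": TCP position; "tool_rot": TCP orientation; "force": force on the tool from outside, world axes, zero at the start; "moment": the same for the moment, N m; "grip_width": finger opening in m; "finger_force": force on a finger pad.
Only numpy, scipy, OpenCV 4.12 (cv2) and the standard library are available. Lean on these libraries where they do the work, as an engineer would, in place of code of your own. Each camera call takes 0.05 s, during which the arm holds its last target. There are 200 camera calls.

## Task

Ring the missing keys with the key finder, the loose white box with the orange key sign on top and the orange push button in its near side. Slide it straight back across the aluminium shelf against the shelf's raised rear rail and, with the rail bracing it, press the orange button fully in and hold it for about half a second. Then let go and leave the key finder standing square against the rail; leave the look-alike door chime with the blue button where it is.

Things in the scene. Friction and masses are not known exactly. Their poses are not given: they have to be found in the camera images.
- key_finder: White box, 60 (x) x 90 (y) x 56 (z) mm, 0.16 kg, orange key sign on top. Origin: centre of underside; x points from button side to flat back, z up. Orange button: block 40 mm wide, 32 mm high, centred at y = 0, 28 mm up; its face is at x = -46 mm when out, 16 mm out of the box's side. Starts with its back 15 to 60 mm from the rail, up to 9 deg from square. Slides at about 1 N, before the button yields.
- key_finder_button (a joint): Travel of the orange button into the key finder (along the box's +x), in m: 0 when out, 0.008 fully in. A spring pushes it out: it begins to move at 1.6 N and is fully in at 4.8 N; it comes back by itself.
- rear_rail: Fixed upright aluminium rail along the shelf's rear edge, 40 mm high, 8 mm thick, 880 mm long. Origin: half-way along it, at the bottom of the face towards the robot, level with the shelf's top (45 mm above the desk); x points away from the robot, square to that face, y along the rail to the left, z up. The shelf reaches 205 mm from this face towards the robot.
- door_chime: The look-alike, to be left alone: same white box, size and axes as the key finder, but a round blue sign and a blue button. Origin: centre of its underside. Stands loose on the same shelf, left or right of the key finder, centres at least 125 mm apart.
Not all that is in view belongs to the job. Leave any brown or purple look-alike of the key_finder alone.

How it is judged:
By the outcome, as a careful person would: the job done as asked, in the order asked, and still so for the second after the job is handed in, with the robot touching nothing.
It also fails if it takes over 32 s, if anything falls off the work surface, if the arm or the gripper's body presses on something with over 40 N, if the wrist force passes 120 N, or if a joint passes its speed limit or range.

## Working session

There is one attempt and no reset: what is moved stays moved. The work goes in short steps, Python scripts to look and compute and a shell command to move; the robot and the scene stay as the last step left them, time stands still between calls to the robot, and variables do not carry over. Pictures are saved under pics/ and viewed, at most 10 in all, crops included, and the job is handed in when it is done.

```bash
mkdir -p pics
python3 - <<'E'
from workcell import bot
import cv2,numpy as np
s=bot.observe();print(s['clock'],s['position'],s['tool_rot'],s['grip_width'],bot.tip_reach)
for n in("top","side"):
    f=bot.grab_frame(n);cv2.imwrite(f'pics/{n}0.png',f['img'][:,:,::-1])
    print(n,f['t'],-f['R'].T@f['t'])
    for q in("key_finder","door_chime","rear_rail"):
        for d in bot.spot_point(q,f)[:4]:print(q,d['conf'],np.round(d['xyz'],4))
E
```

```text
0.0 [0.23861081 0.57739607 0.30331516] [-3.14044903e+00  8.56078876e-05  2.74973902e+00] 0.08546108338943734 0.0726
top [0.13886514 0.54771906 0.92717777] [0.46656311 0.12750544 0.97211087]
key_finder 0.95 [ 0.7798  0.2136 -0.001 ]
key_finder 0.91 [ 0.3293 -0.1408 -0.0017]
key_finder 0.77 [ 0.3022  0.4312 -0.0026]
key_finder 0.71 [ 0.3204  0.2194 -0.0023]
door_chime 0.68 [ 0.5506 -0.0534  0.0468]
rear_rail 0.7 [0.6196 0.0226 0.0467]
side [-0.44146199  0.24384809  0.74465215] [ 0.15814786 -0.68125782  0.56545065]
key_finder 0.97 [0.5436 0.1319 0.0478]
key_finder 0.86 [ 0.3077  0.4321 -0.0009]
key_finder 0.81 [ 0.3287 -0.1445 -0.0014]
key_finder 0.75 [0.7776 0.2121 0.0042]
door_chime 0.95 [ 0.5558 -0.0557  0.0431]
rear_rail 0.9 [0.6168 0.023  0.0403]
```

View pics/top0.png

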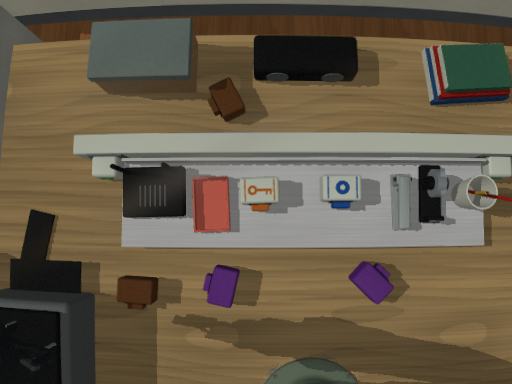

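View pics/side0.png

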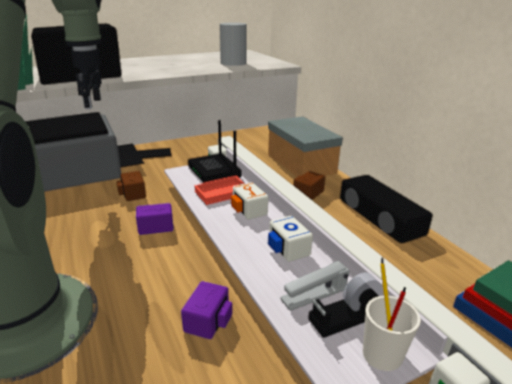

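Run:
```python
import cv2,numpy as np
a=cv2.imread('pics/top0.png')[120:260,170:330];b=cv2.imread('pics/side0.png')[120:280,170:330]
c=cv2.imread('pics/side0.png')[270:384,352:512]
z=lambda i,k:cv2.resize(i,None,fx=k,fy=k,interpolation=cv2.INTER_CUBIC)
a=z(a,2.5);b=z(b,2.5)
h=max(a.shape[0],b.shape[0]);p=lambda i:cv2.copyMakeBorder(i,0,h-i.shape[0],0,0,0)
cv2.imwrite('pics/crop0.png',np.hstack([p(a),p(b)]))
cv2.imwrite('pics/crop1.png',z(c,3))
```

```text
(no output)
```

View pics/crop0.png

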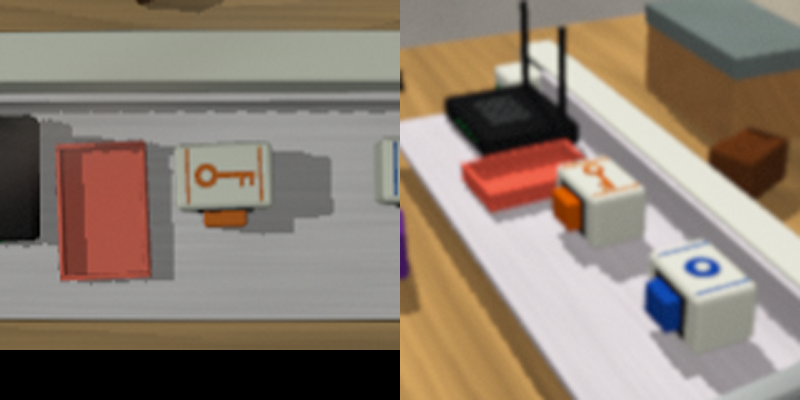

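View pics/crop1.png

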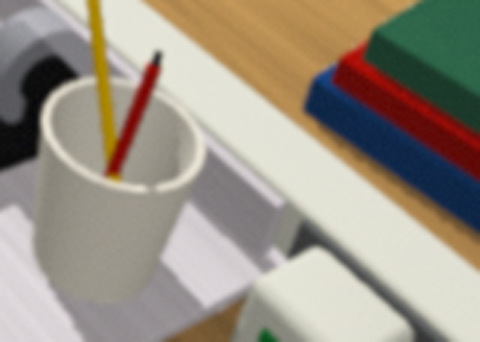

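```bash
cat > h.py <<'E'
import numpy as np,cv2
def toplane(f,px,z):
    p=cv2.undistortPoints(np.array(px,float).reshape(-1,1,2),f['intrinsics'],np.array([f['k1'],0,0,0.])).reshape(-1,2)
    d=np.c_[p,np.ones(len(p))]@f['R'];c=-f['R'].T@f['t']
    return c+d*((z-c[2])/d[:,2])[:,None]
E
python3 - <<'E'
from workcell import bot
from h import *
f=bot.grab_frame("top")
cr=lambda P:[(170-.3+u/2.5,120-.3+v/2.5) for u,v in P]
print('box top RL RR FR FL',np.round(toplane(f,cr([(177,145),(267,143),(270,207),(178,210)]),.101),4))
hsv=cv2.cvtColor(f['img'],cv2.COLOR_RGB2HSV)
m=cv2.inRange(hsv,(5,150,90),(18,255,255)); m[:203]=0;m[215:]=0;m[:,:245]=0;m[:,275:]=0
print(cv2.minAreaRect(cv2.findNonZero(m)),cv2.boundingRect(m))
x,y,w,h=cv2.boundingRect(m)
print('btn top z.089',toplane(f,[(x+w/2,204),(x,208),(x+w,208)],.089).round(4))
print('rail edge at rows',toplane(f,[(130,157.5),(260,157.5),(390,157.5),(260,162)],.085).round(4))
for q in("key_finder","rear_rail"):
    for n in("top","side"):
        g=bot.grab_frame(n)
        print(q,n,[(d['conf'],np.round(d['xyz'],3)) for d in bot.spot_point(q,g)[:5]])
# gray profile down columns for rail edge
for c in(225,300,385):print(c,f['img'][128:172,c].mean(1).astype(int))
E
```

```text
box top RL RR FR FL [[0.5727 0.1767 0.101 ]
 [0.5749 0.0948 0.101 ]
 [0.5166 0.092  0.101 ]
 [0.5135 0.1752 0.101 ]]
((259.5, 207.0), (6.0, 15.0), 90.0) (252, 204, 16, 7)
btn top z.089 [[0.5137 0.132  0.089 ]
 [0.5044 0.1503 0.089 ]
 [0.5046 0.1137 0.089 ]]
rail edge at rows [[ 0.6223  0.4412  0.085 ]
 [ 0.6222  0.1326  0.085 ]
 [ 0.6247 -0.1736  0.085 ]
 [ 0.6116  0.1326  0.085 ]]
key_finder top [(0.79, array([ 0.32 ,  0.221, -0.001])), (0.78, array([0.78 , 0.215, 0.001])), (0.69, array([ 0.329, -0.14 , -0.001])), (0.57, array([0.542, 0.133, 0.046])), (0.57, array([ 0.302,  0.43 , -0.004]))]
key_finder side [(0.98, array([0.546, 0.132, 0.046])), (0.95, array([ 0.331, -0.142,  0.001])), (0.81, array([ 0.318,  0.22 , -0.004])), (0.74, array([0.78 , 0.214, 0.003])), (0.71, array([0.306, 0.43 , 0.003]))]
rear_rail top []
rear_rail side [(0.59, array([0.618, 0.022, 0.043]))]
225 [ 97  95  90  92 115 150 154 156 155 154 154 154 154 155 154 154 155 153
 153 154 154 153 154 146 121  98  98  97  95 127 148 150 123  92  97 105
 108 132 147 147 145 145 148 152]
300 [101 104 104 107 131 155 156 156 158 157 158 158 158 159 159 158 160 159
 160 159 160 159 157 147 116  88  88  88  97 130 153 139 103  83  92 104
 106 134 154 153 152 153 154 157]
385 [102  99  99  97 123 155 159 158 158 158 157 157 158 159 159 158 158 159
 159 159 158 158 158 150 123  91  88  88  87 125 151 159  96  82  85 104
 114 154 153 151 151 151 152 152]
```

```bash
python3 -m jog '[[[-36.5,-33,0,0,0,0,0],[-36.5,-33,0,0,0,0,0],[-36.5,-33,0,0,0,0,0],[-36.5,-33,0,0,0,0,0],[-36.5,-33,0,0,0,0,0]]]' 20; python3 -m jog '[[[-36.5,-33,0,0,0,0,0],[-36.5,-33,0,0,0,0,0],[-36.5,-33,0,0,0,0,0],[-36.5,-33,0,0,0,0,0],[-36.5,-33,0,0,0,0,0]]]'; python3 -m jog '[[[0,0,0,0,0,-0.1307,0],[0,0,0,0,0,-0.1307,0],[0,0,0,0,0,-0.1307,0],[0,0,0,0,0,0,0]]]'
```

```text
clock: 1.35
position: [0.3449, 0.3536, 0.3041]
tool_rot: [3.141, 0.0, 2.75]
force: [0.3, 0.8, -0.0]
grip_width: 0.0121
finger_force: 0.0
clock: 1.85
position: [0.4505, 0.1314, 0.3042]
tool_rot: [3.141, 0.0, 2.75]
force: [0.8, 0.3, -0.3]
grip_width: 0.0003
finger_force: 0.0
clock: 2.25
position: [0.45, 0.1331, 0.304]
tool_rot: [3.141, 0.0, -3.139]
force: [0.2, -0.1, -0.1]
grip_width: 0.0003
finger_force: 0.0
```

```bash
python3 -m jog '[[[0,0,42,0,0,0,0],[0,0,42,0,0,0,0],[0,0,42,0,0,0,0],[0,0,32,0,0,0,0],[0,0,7,0,0,0,0]]]';  python3 -m jog '[[[0,0,4,0,0,0,0],[0,0,0,0,0,0,0]]]'
python3 - <<'E'
from workcell import bot
import cv2,numpy as np
f=bot.grab_frame("side")['img'][:,:,::-1][90:290,120:360]
g=bot.grab_frame("top")['img'][:,:,::-1][100:300,150:350]
z=lambda i:cv2.resize(i,None,fx=1.8,fy=1.8,interpolation=cv2.INTER_CUBIC)
cv2.imwrite('pics/d1.png',np.hstack([z(f),z(g)]))
E
```

```text
clock: 2.75
position: [0.4488, 0.1329, 0.1363]
tool_rot: [-3.14, -0.004, 3.138]
force: [0.2, 0.2, 0.6]
grip_width: 0.0001
finger_force: 0.0
clock: 2.95
position: [0.4505, 0.1334, 0.1358]
tool_rot: [3.141, 0.001, 3.141]
force: [0.9, -0.4, -0.7]
grip_width: 0.0004
finger_force: 0.0
```

View pics/d1.png

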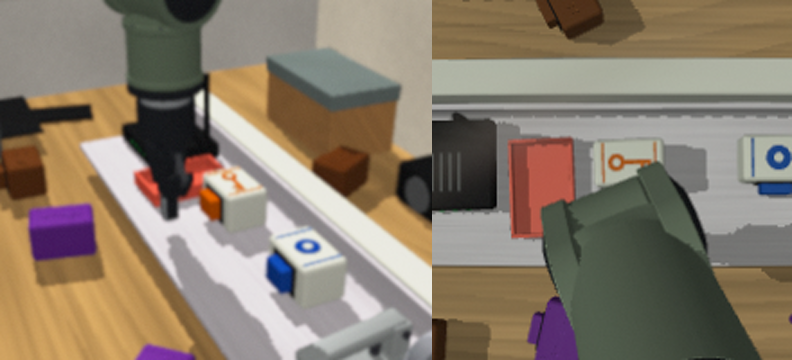

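```bash
python3 -m jog '[[[-8,0,0,0,0,0,0],[-8,0,0,0,0,0,0],[-6,0,0,0,0,0,0],[-3,0,0,0,0,0,0],[-2,0,0,0,0,0,0]]]';for i in 1; do python3 -m jog '[[[-2,0,0,0,0,0,0],[-2,0,0,0,0,0,0],[-2,0,0,0,0,0,0],[-2,0,0,0,0,0,0],[-2,0,0,0,0,0,0]]]'; python3 -m jog '[[[-2,0,0,0,0,0,0],[-2,0,0,0,0,0,0],[-2,0,0,0,0,0,0],[-2,0,0,0,0,0,0],[-2,0,0,0,0,0,0]]]'; python3 -m jog '[[[-2,0,0,0,0,0,0],[-2,0,0,0,0,0,0],[-2,0,0,0,0,0,0],[-2,0,0,0,0,0,0],[-2,0,0,0,0,0,0]]]';done
python3 - <<'E'
from workcell import bot
import cv2,numpy as np
F=bot.grab_frame("side")
print([(d['conf'],np.round(d['xyz'],3)) for d in bot.spot_point("key_finder",F) if abs(d['xyz'][1]-.13)<.06])
f=F['img'][:,:,::-1][120:270,150:350]
cv2.imwrite('pics/d2.png',cv2.resize(f,None,fx=3,fy=3,interpolation=cv2.INTER_CUBIC))
E
```

```text
clock: 3.55
position: [0.4773, 0.1332, 0.1349]
tool_rot: [-3.142, 0.0, 3.142]
force: [0.3, -0.3, -0.2]
grip_width: -0.0001
finger_force: 0.0
clock: 4.05
position: [0.4871, 0.1333, 0.1349]
tool_rot: [-3.142, -0.0, -3.141]
force: [0.4, -0.0, 0.0]
grip_width: -0.0001
finger_force: 0.0
clock: 4.55
position: [0.4971, 0.1333, 0.1349]
tool_rot: [-3.142, -0.0, -3.141]
force: [-1.0, -0.5, 1.1]
grip_width: 0.0001
finger_force: 0.6
clock: 5.05
position: [0.5072, 0.1333, 0.1349]
tool_rot: [-3.142, 0.0, -3.141]
force: [-1.0, 0.0, 0.8]
grip_width: -0.0001
finger_force: 0.6
[(0.94, array([0.565, 0.13 , 0.045]))]
```

View pics/d2.png

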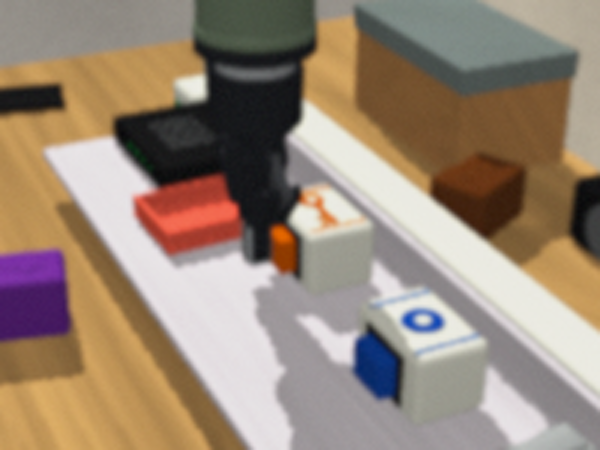

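```bash
python3 -m jog '[[[-2,0,0,0,0,0,0],[-2,0,0,0,0,0,0],[-2,0,0,0,0,0,0],[-2,0,0,0,0,0,0],[-2,0,0,0,0,0,0]]]'; python3 -m jog '[[[-1,0,0,0,0,0,0],[-1,0,0,0,0,0,0],[-1,0,0,0,0,0,0],[-1,0,0,0,0,0,0],[-1,0,0,0,0,0,0]]]';python3 -m jog '[[[-1,0,0,0,0,0,0],[-1,0,0,0,0,0,0],[-1,0,0,0,0,0,0],[-1,0,0,0,0,0,0],[-1,0,0,0,0,0,0]]]'
```

```text
clock: 5.65
position: [0.5171, 0.1332, 0.1349]
tool_rot: [-3.142, -0.0, -3.141]
force: [-0.9, -0.1, 0.7]
grip_width: 0.0001
finger_force: 0.6
clock: 6.15
position: [0.522, 0.1333, 0.1349]
tool_rot: [-3.142, -0.0, -3.141]
force: [-0.9, -0.1, 0.4]
grip_width: 0.0001
finger_force: 0.5
clock: 6.65
position: [0.5271, 0.1333, 0.1349]
tool_rot: [-3.142, -0.0, -3.141]
force: [-1.0, 0.3, 0.1]
grip_width: 0.0
finger_force: 0.5
```

```bash
for i in 1; do python3 -m jog '[[[-1,0,0,0,0,0,0],[-1,0,0,0,0,0,0],[-1,0,0,0,0,0,0]]]'; python3 -m jog '[[[-1,0,0,0,0,0,0],[-1,0,0,0,0,0,0]]]'; python3 -m jog '[[[-1,0,0,0,0,0,0],[-1,0,0,0,0,0,0]]]'; done|grep -E 'clock|pos|force:'
```

```text
clock: 6.95
position: [0.5301, 0.1332, 0.1349]
force: [-1.5, 0.7, 1.0]
finger_force: 0.5
clock: 7.15
position: [0.532, 0.1333, 0.1349]
force: [-2.7, 0.0, 2.1]
finger_force: 1.1
clock: 7.35
position: [0.5339, 0.1333, 0.1349]
force: [-2.4, -1.1, 1.5]
finger_force: 1.5
```

```bash
(python3 -m jog '[[[-1,0,0,0,0,0,0],[-1,0,0,0,0,0,0],[-1,0,0,0,0,0,0]]]'; python3 -m jog '[[[-1,0,0,0,0,0,0]]]';python3 -m jog '[[[-1,0,0,0,0,0,0]]]')|grep -E 'clock|pos|force:'
```

```text
clock: 7.65
position: [0.5369, 0.1333, 0.1349]
force: [-3.7, -0.3, 3.7]
finger_force: 2.1
clock: 7.75
position: [0.5379, 0.1332, 0.1349]
force: [-4.6, -0.9, 2.3]
finger_force: 2.3
clock: 7.85
position: [0.5386, 0.1331, 0.1348]
force: [-12.3, -0.7, 9.0]
finger_force: 5.7
```

```bash
(python3 -m jog '[[[-0.3,0,0,0,0,0,0],[0,0,0,0,0,0,0],[0,0,0,0,0,0,0]]]'; python3 -m jog '[[[0,0,0,0,0,0,0],[0,0,0,0,0,0,0],[0,0,0,0,0,0,0]]]')|grep -E 'clock|pos|force:'
python3 - <<'E'
from workcell import bot
import cv2
f=bot.grab_frame("side")['img'][:,:,::-1][120:270,150:350]
cv2.imwrite('pics/d3.png',cv2.resize(f,None,fx=3,fy=3,interpolation=cv2.INTER_CUBIC))
E
(python3 -m jog '[[[1,0,0,0,0,0,0],[1,0,0,0,0,0,0],[1,0,0,0,0,0,0],[1,0,0,0,0,0,0],[1,0,0,0,0,0,0]]]'; python3 -m jog '[[[1,0,0,0,0,0,0],[1,0,0,0,0,0,0],[1,0,0,0,0,0,0],[1,0,0,0,0,0,0],[1,0,0,0,0,0,0]]]'; python3 -m jog '[[[3,0,0,0,0,0,0],[6,0,0,0,0,0,0],[10,0,0,0,0,0,0],[15,0,0,0,0,0,0],[15,0,0,0,0,0,0]]]';python3 -m jog '[[[10,0,0,0,0,0,0],[0,0,-20,0,0,0,0],[0,0,-40,0,0,0,0],[0,0,-40,0,0,0,0],[0,0,-40,0,0,0,0]]]')|grep -E 'clock|pos|force:'
```

```text
clock: 8.15
position: [0.5386, 0.1331, 0.1348]
force: [-9.4, -2.2, 6.6]
finger_force: 4.7
clock: 8.45
position: [0.5386, 0.1331, 0.1348]
force: [-8.5, -0.9, 6.5]
finger_force: 4.7
clock: 9.0
position: [0.5342, 0.1331, 0.1348]
force: [-3.3, -1.8, 0.4]
finger_force: 1.6
clock: 9.5
position: [0.5296, 0.1335, 0.1351]
force: [-0.2, -0.1, -0.3]
finger_force: 0.0
clock: 10.0
position: [0.4791, 0.1332, 0.1349]
force: [0.2, 0.3, -0.3]
finger_force: 0.0
clock: 10.5
position: [0.4697, 0.1332, 0.2765]
force: [0.4, 0.1, -0.0]
finger_force: 0.0
```

View pics/d3.png

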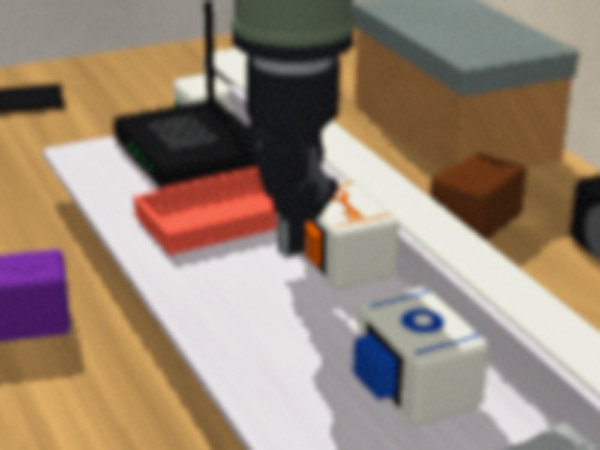

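```bash
python3 -m jog '[[[0,45,0,0,0,0,0],[0,45,0,0,0,0,0],[0,45,0,0,0,0,0],[0,45,0,0,0,0,0],[0,45,0,0,0,0,0]]]'|head -2
python3 - <<'E'
from workcell import bot
import cv2,numpy as np
f=bot.grab_frame("side")['img'][:,:,::-1][120:270,150:350]
T=bot.grab_frame("top");g=T['img'][:,:,::-1][120:270,200:400]
for q in("key_finder","door_chime"):print([(d['conf'],np.round(d['xyz'],3)) for d in bot.spot_point(q,T) if d['xyz'][2]>.03])
z=lambda i:cv2.resize(i,None,fx=2,fy=2,interpolation=cv2.INTER_CUBIC)
cv2.imwrite('pics/d4.png',np.hstack([z(f),z(g)]))
E
```

```text
clock: 11.0
position: [0.4696, 0.36, 0.275]
[(0.97, array([0.58 , 0.131, 0.05 ]))]
[]
```

View pics/d4.png

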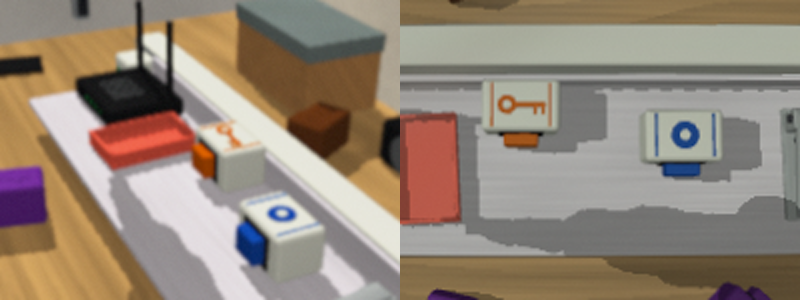

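Run:
```python
from workcell import bot
from h import *
T=bot.grab_frame("top");I=T['img'].astype(float)
g=I.mean(2)
def edge(cols,r0,r1,sign):
    out=[]
    for c in cols:
        d=np.diff(cv2.GaussianBlur(g[r0:r1,c:c+1],(1,3),0)[:,0])*sign
        d=np.clip(d,0,None);k=d.argmax();s=slice(max(k-1,0),k+2)
        out.append((c,r0+.5+(np.arange(len(d))[s]*d[s]).sum()/d[s].sum()))
    return out
for nm,c,r0,r1,s,z in(("box rear",range(245,276),156,166,1,.101),("box front",range(245,276),181,192,-1,.101),("rail a",range(290,340),150,160,1,.085),("rail b",range(290,340),157,164,-1,.085)):
    P=toplane(T,edge(c,r0,r1,s),z);m=np.median(P[:,0]);ok=abs(P[:,0]-m)<.004
    k=np.polyfit(P[ok,1],P[ok,0],1);print(nm,'x',m.round(4),'yaw deg',-np.degrees(np.arctan(k[0])).round(2),ok.sum())
```

```text
box rear x 0.6205 yaw deg 0.26 31
box front x 0.5572 yaw deg -0.19 31
rail a x 0.6254 yaw deg 0.76 50
rail b x 0.618 yaw deg 0.47 50
```

The box is square (within about 0.5°) and its back is at the rail face. The button has come back out and the chime has not moved.

```bash
python3 -c "
from workcell import bot
print(bot.job_done())"
```

```text
the job is handed in; nothing more can be done
None
```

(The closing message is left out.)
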